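# Line up the desk canisters by height

## Task

Tidy the desk: stand the four lidded stoneware canisters upright on the wooden board, one on the middle of each cork pad, in order of height, with the tallest at the end nearer the plant and the shortest at the end nearer the mug. Set them down rather than dropping them, don't tip any over, and leave the mug where it stands.

Things in the scene. Friction and masses are not known exactly. Their poses are not given: they have to be found in the camera images.
- canister_tall: Loose upright round lidded canister of cream stoneware, 126 mm tall in all (the tallest of the four): a plain cylinder 62 mm in diameter and 102 mm high, and on its flat lid, in the middle, a wooden knob 22 mm in diameter, 24 mm high. Lid and knob are fixed to the body. About 340 g, varies by a quarter. Origin: centre of its underside; z up.
- canister_medium: Loose upright round lidded canister of cream stoneware, 104 mm tall in all (the second tallest of the four): a plain cylinder 54 mm in diameter and 80 mm high, and on its flat lid, in the middle, a wooden knob 22 mm in diameter, 24 mm high. Lid and knob are fixed to the body. About 240 g, varies by a quarter. Origin: centre of its underside; z up.
- canister_small: Loose upright round lidded canister of cream stoneware, 82 mm tall in all (the third tallest of the four): a plain cylinder 46 mm in diameter and 58 mm high, and on its flat lid, in the middle, a wooden knob 22 mm in diameter, 24 mm high. Lid and knob are fixed to the body. About 160 g, varies by a quarter. Origin: centre of its underside; z up.
- canister_tiny: Loose upright round lidded canister of cream stoneware, 60 mm tall in all (the shortest of the four): a plain cylinder 38 mm in diameter and 36 mm high, and on its flat lid, in the middle, a wooden knob 22 mm in diameter, 24 mm high. Lid and knob are fixed to the body. About 100 g, varies by a quarter. Origin: centre of its underside; z up.
- pad_1: Flat round cork pad, 70 mm in diameter and 3 mm thick, fixed on the dark wooden board (400 x 90 mm, 18 mm high, lying roughly along y). No. 1 of four along the board, counted from the robot's left (+y) to its right; about 90 mm apart. Origin: centre of its underside, on the board's top; the pad's top is 21 mm above the desk.
- pad_2: Flat round cork pad, 70 mm in diameter and 3 mm thick, fixed on the dark wooden board (400 x 90 mm, 18 mm high, lying roughly along y). No. 2 of four along the board, counted from the robot's left (+y) to its right; about 90 mm apart. Origin: centre of its underside, on the board's top; the pad's top is 21 mm above the desk.
- pad_3: Flat round cork pad, 70 mm in diameter and 3 mm thick, fixed on the dark wooden board (400 x 90 mm, 18 mm high, lying roughly along y). No. 3 of four along the board, counted from the robot's left (+y) to its right; about 90 mm apart. Origin: centre of its underside, on the board's top; the pad's top is 21 mm above the desk.
- pad_4: Flat round cork pad, 70 mm in diameter and 3 mm thick, fixed on the dark wooden board (400 x 90 mm, 18 mm high, lying roughly along y). No. 4 of four along the board, counted from the robot's left (+y) to its right; about 90 mm apart. Origin: centre of its underside, on the board's top; the pad's top is 21 mm above the desk.
- plant: House plant with upright green leaves in a white ceramic pot, about 230 mm tall over all, the leaves hardly wider than the pot, pot 104 mm across and 88 mm high; fixed. It stands off one end of the board, the left or the right. Origin: centre of the pot's underside.
- mug: Grey mug, 80 mm across and 90 mm high, loose, about 320 g, standing off the other end of the board than the plant; its handle is at its +y side. Origin: centre of its underside. Not to be moved.
Not all that is in view belongs to the job. Leave any purple or yellow look-alike of the canister_small alone.

How it is judged:
At the end, for the whole second after the job is handed in: Each pad carries one canister, upright (within 0.1 rad), its middle within 13 mm of the pad's middle, standing on the pad, the heights falling along the board from the plant's end to the mug's end; all are let go of and at rest (((world y of plant above 0 m and horizontal distance between canister_tall and pad_1 below 0.013 m and z of canister_tall in the frame of pad_1 between -0.002 and 0.008 m and horizontal distance between canister_medium and pad_2 below 0.013 m and z of canister_medium in the frame of pad_2 between -0.002 and 0.008 m and horizontal distance between canister_small and pad_3 below 0.013 m and z of canister_small in the frame of pad_3 between -0.002 and 0.008 m and horizontal distance between canister_tiny and pad_4 below 0.013 m and z of canister_tiny in the frame of pad_4 between -0.002 and 0.008 m) or (world y of plant below 0 m and horizontal distance between canister_tall and pad_4 below 0.013 m and z of canister_tall in the frame of pad_4 between -0.002 and 0.008 m and horizontal distance between canister_medium and pad_3 below 0.013 m and z of canister_medium in the frame of pad_3 between -0.002 and 0.008 m and horizontal distance between canister_small and pad_2 below 0.013 m and z of canister_small in the frame of pad_2 between -0.002 and 0.008 m and horizontal distance between canister_tiny and pad_1 below 0.013 m and z of canister_tiny in the frame of pad_1 between -0.002 and 0.008 m)) and angle between each of canister_tall, canister_medium, canister_small, canister_tiny's own z axis and vertical below 0.1 rad and linear speed of each of canister_tall, canister_medium, canister_small, canister_tiny below 0.02 m/s and angular speed of each of canister_tall, canister_medium, canister_small, canister_tiny below 0.2 rad/s and contact force between each of canister_tall, canister_medium, canister_small, canister_tiny and the fingers below 0.1 N); the robot touches nothing.
It fails at once if the mug is moved by more than 25 mm or tipped (distance of mug from where it was at the start of the episode above 0.025 m or angle between mug's own z axis and vertical above 0.3 rad).
It fails at once if a canister is tipped over (more than about 45 degrees) (angle between any of canister_tall, canister_medium, canister_small, canister_tiny's own z axis and vertical above 0.8 rad).
It fails at once if a canister is dropped from more than about 20 mm or thrown (faster than 0.65 m/s out of the fingers) ((linear speed of canister_tall above 0.65 m/s and contact force between canister_tall and the fingers below 0.2 N) or (linear speed of canister_medium above 0.65 m/s and contact force between canister_medium and the fingers below 0.2 N) or (linear speed of canister_small above 0.65 m/s and contact force between canister_small and the fingers below 0.2 N) or (linear speed of canister_tiny above 0.65 m/s and contact force between canister_tiny and the fingers below 0.2 N)).
It also fails if it takes over 93 s, if anything falls off the work surface, if the arm or the gripper's body presses on something with over 40 N, if the wrist force passes 120 N, or if a joint passes its speed limit or range.

## Robot

A 7-joint arm with a two-finger parallel gripper is mounted at the origin on the work surface. World frame = base frame: x ahead of the robot, y to its left, z up, the work surface at z = 0. Lengths are in m, angles in rad, forces in N, time in s.
With the tool pointing down it reaches from about 0.4 to 0.85 m from the base axis. Payload 4.5 kg.
Tool frame: the origin (TCP) lies on the front face of the gripper's body, between the roots of the fingers; the fingertips stand env.nose_length ahead of it and the grasp point (between the pads) lies 54 mm ahead of it (env.nose_length is the distance from the TCP to the fingertips, in m); z points along the fingers, y is the line along which they close (so a half turn about z gives the same grasp; the last joint's range is limited). The gripper opens to 85 mm and grips with 20 to 120 N. Pads are 22 mm wide; open, the fingers measure 114 mm over their backs; the gripper's body (76 mm by 85 mm) begins 54 mm behind the grasp point. The pads swing forward as they close: fully open they stand 13 mm farther back than shut.
Start: joints at [1.366, 0.689, -0.195, 1.565, 0.157, 0.902, -0.215], TCP at [0.148, -0.607, 0.304] pointing down, gripper open.
Joint ranges: [-3.01, 3.01], [-0.46, 2.08], [-1.47, 1.51], [0.13, 2.56], [-1, 4.14], [0.04, 2.09], [-2.66, 2.66]. Speed limits (rad/s): [2.57, 2.57, 3.14, 3.14, 3.14, 3.14, 3.14].

## Interface

Orientations are given as a unit quaternion [x, y, z, w].
In Python, from station import env, grab_frame gives the robot as it stands. The module is installed in compiled form; this text tells all that it offers.
- The arm moves only by the shell command python3 -m pendant 'ROWS' [FORCE]. ROWS is a JSON object of lists of equal length, an entry for each row: "claw": the finger opening in mm, from 0 to 85.4; "xyz": the shift along the world's x, y, z in mm, a list of three; "twist": the turn, a rotation vector about the world's x, y, z in degrees, a list of three. A call has 1 to 20 rows; each row is the pose to reach, as a shift and turn from the pose commanded when the call began; what a row does not reach only later rows make up. A row lasts 1/10 s, in which the tool goes at most 50 mm and 8.59 degrees, less where a joint would pass 70% of its speed; a pose out of reach is approached as far as the arm can. A call with a gripper value outside its range is refused whole. The fingers move at their own pace and stop on an object; FORCE is the grip in N (left out, the last holds). Time passes only in rows, so rows that repeat a pose let the fingers close. It gives the time, the measured TCP pose, the force, the opening and the grip force at its end, in the units of the state.
- env.get_obs(): the state, without advancing time (a new reading comes with each control period).
- grab_frame(name): name is "scene" or "top" or "wrist"; returns a dict with "pixels" (400x640x3 uint8, red, green, blue), "depth" (400x640 float32, m along the optical axis (not along the pixel's ray), 0 where there is no reading), "vertical_fov" (degrees; the focal length in pixels is half the picture's height over the tangent of half this angle, whatever the lens; pixels are square), "cx", "cy" (the principal point, pixels), "cam_to_world" (4x4, takes a point from camera to world coordinates). Camera axes: x right, y up, looking along -z (the intrinsics and any distortion apply to the point x, -y, -z); pixel columns grow to the right and rows downward; lengths in m; the calibration is good to about 2 mm. The wrist camera is an equidistant fisheye: a pixel r from the principal point sees the ray r / f radians off the axis. A picture is of the moment at which its call begins.
- env.job_done(): hands the job in; it is judged then, once.
The state is a dict: "clock": time; "joints": joint angles; "dq": joint speeds; "effort": joint torques, N m; "eef_pos": TCP position; "orientation": TCP orientation; "force": force on the tool from outside, world axes, zero at the start; "ft_torque": the same for the moment, N m; "opening": opening from 0.0 (shut) to 1.0 (fully open); "grasp_force": force on a finger pad.
Only numpy, scipy, OpenCV 4.12 (cv2) and the standard library are available. Lean on these libraries where they do the work, as an engineer would, in place of code of your own. Each camera call takes 0.05 s, during which the arm holds its last target. There are 200 camera calls.

## Working session

There is one attempt and no reset: what is moved stays moved. The work goes in short steps, Python scripts to look and compute and a shell command to move; the robot and the scene stay as the last step left them, time stands still between calls to the robot, and variables do not carry over. Pictures are saved under pics/ and viewed, at most 14 in all, crops included, and the job is handed in when it is done.

```bash
mkdir -p pics; python3 - <<'E'
from station import env, grab_frame
import cv2,numpy as np
for n in("scene","top"):
    f=grab_frame(n);cv2.imwrite(f"pics/{n}0.png",f["pixels"][:,:,::-1]);print(n,f["vertical_fov"],f["cx"],f["cy"],np.round(f["cam_to_world"],3).tolist())
    np.savez(f"{n}0.npz",**f)
print(env.get_obs(),env.nose_length)
E
```

```text
scene 45.31091714813473 324.6477434374847 204.0961934696203 [[-0.796, -0.429, 0.427, 1.002], [0.606, -0.563, 0.562, 0.674], [-0.0, 0.706, 0.708, 0.901], [0.0, 0.0, 0.0, 1.0]]
top 52.8379185513144 313.11846077952714 197.08533343438168 [[-0.003, 0.997, -0.076, 0.419], [-1.0, -0.002, 0.022, 0.006], [0.022, 0.076, 0.997, 1.121], [0.0, 0.0, 0.0, 1.0]]
{'clock': 0.1, 'joints': array([ 1.36582825,  0.68991808, -0.19452222,  1.56626188,  0.15728089,
        0.90250246, -0.21511901]), 'dq': array([ 0.00094801, -0.00263021, -0.00020675, -0.00396513,  0.00078177,
        0.00011799, -0.00116801]), 'effort': array([-3.56606564e-03, -5.40602231e+01, -1.27119608e+00, -1.58985186e+01,
        9.47373250e-03,  4.45312748e-03,  1.40356650e-05]), 'eef_pos': array([ 0.14767303, -0.60681487,  0.30314716]), 'orientation': array([ 9.92878862e-01,  1.19125325e-01, -1.54487681e-04, -8.36195259e-04]), 'force': array([ 1.15199607,  0.1253146 , -0.09075194]), 'ft_torque': array([ 0.00493232, -0.01479889,  0.05024924]), 'grasp_force': 0.0, 'opening': 0.9972016978425899} 0.0726
```

View pics/top0.png

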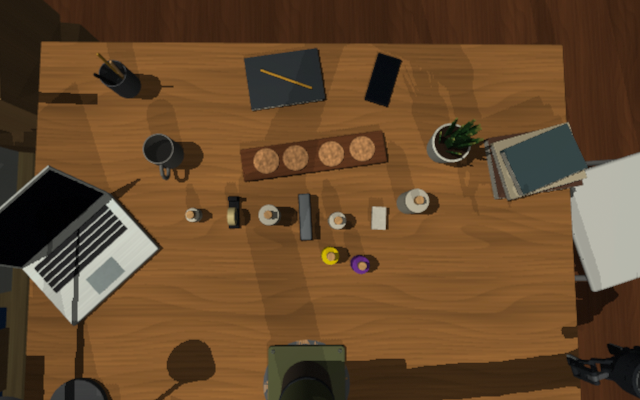

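View pics/scene0.png

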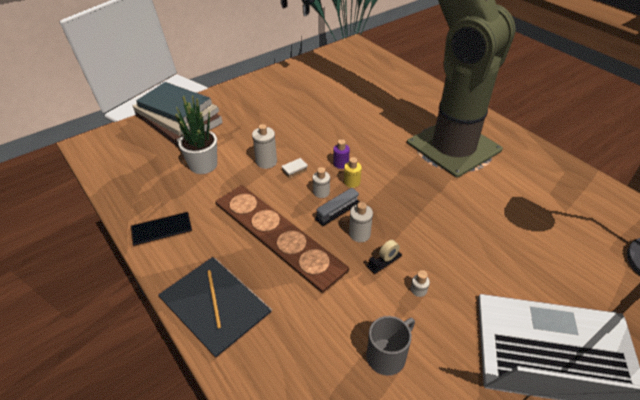

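The top view (+x up, +y left) shows the mug at (160,150), on the left (+y), and the plant at (450,145), on the right (−y). So tall goes to pad_4, medium to pad_3, small to pad_2 and tiny to pad_1.
- **Pads 1–4:** (265,161), (295,158), (331,153), (362,148).
- **Candidates for the canisters:** cream ones at (193,215) tiny, (268,215) medium, (338,221) small and (416,202) tall. The yellow (330,256) and purple (361,265) ones are look-alikes, so I leave them alone.
- **Clutter between them:** tape dispenser (235,212), stapler (307,217) and notepad (379,218).

The scene view agrees with this.

```bash
cat > h.py <<'E'
import numpy as np,cv2
from station import env, grab_frame
H=dict(tiny=(.060,.019),medium=(.104,.027),small=(.082,.023),tall=(.126,.031))
def cam(f):
    F=200/np.tan(np.radians(f["vertical_fov"])/2); return F,float(f["cx"]),float(f["cy"]),np.array(f["cam_to_world"])
def cloud(f):
    F,cx,cy,T=cam(f);v,u=np.mgrid[0:400,0:640];d=f["depth"]
    P=np.stack([(u-cx)/F*d,-(v-cy)/F*d,-d],-1);return P@T[:3,:3].T+T[:3,3]
def ray(f,u,v,z):
    F,cx,cy,T=cam(f);r=T[:3,:3]@np.array([(u-cx)/F,-(v-cy)/F,-1]);return T[:3,3]+r*(z-T[2,3])/r[2]
def proj(f,p):
    F,cx,cy,T=cam(f);c=T[:3,:3].T@(np.array(p)-T[:3,3]);return cx+F*c[0]/-c[2],cy-F*c[1]/-c[2]
E
python3 - <<'E'
from h import *
t=dict(np.load("top0.npz"));s=dict(np.load("scene0.npz"))
hsv=cv2.cvtColor(t["pixels"],cv2.COLOR_RGB2HSV)
C=cloud(t);CS=cloud(s)
print("desk z",np.median(C[280:320,200:300,2]))
for n,(u,v) in dict(pad1=(265,161),pad2=(295,158),pad3=(331,153),pad4=(362,148)).items():
    w=t["pixels"][v-18:v+18,u-18:u+18].astype(int)
    g=cv2.GaussianBlur(w.astype(np.uint8),(3,3),0)[:,:,0]
    th,m=cv2.threshold(g,0,255,cv2.THRESH_OTSU)
    cs,_=cv2.findContours(m,0,2);(x,y),r=cv2.minEnclosingCircle(max(cs,key=lambda c:cv2.contourArea(c) if cv2.pointPolygonTest(c,(18,18),False)>=0 else 0))
    p=ray(t,u-18+x,v-18+y,.021);q=C[v-5:v+6,u-5:u+6,2]
    print(n,np.round(p[:2],4),"r",round(r*1.1/403*1000,1),"z",np.median(q))
for n,(u,v) in dict(tiny=(193,215),medium=(268,215),small=(338,221),tall=(416,202)).items():
    h,R=H[n];c=ray(t,u,v,h)
    for nm,K,f in(("top",C,t),("scene",CS,s)):
        near=np.hypot(K[...,0]-c[0],K[...,1]-c[1])<R+.02
        k=K[near&(K[...,2]>h-.012)&(K[...,2]<h+.015)];l=K[near&(abs(K[...,2]-(h-.024))<.006)]
        (x,y),r=cv2.minEnclosingCircle(l[:,:2].astype(np.float32))
        print(n,nm,"knob",len(k),k.mean(0).round(4),"zmax",k[:,2].max().round(4),"lid",len(l),(round(x,4),round(y,4)),"r",round(r,4),"z",np.median(l[:,2]).round(4))
ob=[cv2.resize(t["pixels"][180:280,170:440,::-1],None,fx=2.9,fy=2.9,interpolation=2)]
cv2.imwrite("pics/crop.png",ob[0])
E
```

```text
desk z 0.0014988439066129233
pad1 [0.6023 0.112 ] r 35.6 z 0.022527987192280552
pad2 [0.6116 0.0309] r 35.0 z 0.02274535683225931
pad3 [ 0.6238 -0.0677] r 34.7 z 0.022687677108033766
pad4 [ 0.6388 -0.1535] r 34.4 z 0.022492610135536717
tiny top knob 63 [0.4536 0.304  0.0606] zmax 0.0658 lid 99 (0.4536, 0.3048) r 0.0194 z 0.0368
tiny scene knob 91 [0.4584 0.3065 0.0571] zmax 0.0621 lid 126 (0.4569, 0.3053) r 0.0192 z 0.0353
medium top knob 61 [0.4518 0.0968 0.1052] zmax 0.1099 lid 275 (0.4518, 0.0973) r 0.0271 z 0.0816
medium scene knob 70 [0.4562 0.0988 0.1008] zmax 0.106 lid 229 (0.4537, 0.0965) r 0.0283 z 0.0788
small top knob 56 [ 0.4366 -0.0813  0.083 ] zmax 0.0905 lid 181 (0.4369, -0.082) r 0.0233 z 0.059
small scene knob 56 [ 0.4417 -0.0798  0.0791] zmax 0.0851 lid 130 (0.4412, -0.081) r 0.0244 z 0.0568
tall top knob 70 [ 0.4863 -0.2806  0.1256] zmax 0.1329 lid 386 (0.4867, -0.2817) r 0.0315 z 0.1033
tall scene knob 49 [ 0.4901 -0.2789  0.1226] zmax 0.1289 lid 210 (0.4912, -0.2808) r 0.0339 z 0.1007
```

View pics/crop.png

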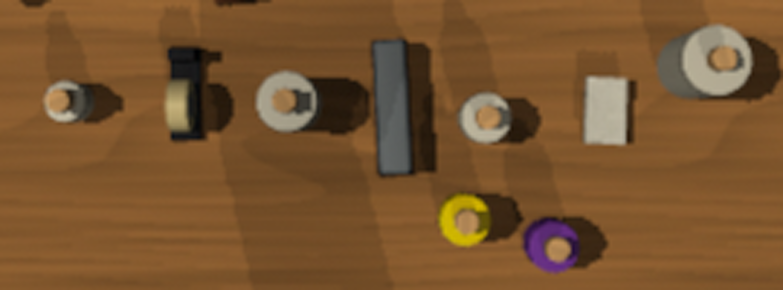

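The crop shows the four cream canisters and their lids. Yellow and purple are clearly separate, and radii and heights match the sizes given. I'll grip the knobs, which stay clear of the clutter. First I move above the tall canister.

```bash
python3 -m pendant '{"claw":[50,50,50,50,50,50,50,50,50,50,50,50,50,50,50,50],"xyz":[[25,25,0],[50,50,0],[80,75,0],[110,105,0],[140,135,0],[170,165,0],[200,195,0],[230,220,0],[260,250,0],[290,280,-10],[315,300,-20],[330,315,-30],[341,326,-40],[341,326,-40],[341,326,-40],[341,326,-40]],"twist":[[0,0,-4],[0,0,-8],[0,0,-13.7],[0,0,-13.7],[0,0,-13.7],[0,0,-13.7],[0,0,-13.7],[0,0,-13.7],[0,0,-13.7],[0,0,-13.7],[0,0,-13.7],[0,0,-13.7],[0,0,-13.7],[0,0,-13.7],[0,0,-13.7],[0,0,-13.7]]}' 40
python3 - <<'E'
from h import *
f=grab_frame("wrist");np.savez("w1.npz",**f);cv2.imwrite("pics/w1.png",f["pixels"][:,:,::-1]);print(np.round(f["cam_to_world"],3).tolist(),f["vertical_fov"],f["cx"],f["cy"])
E
```

```text
clock: 1.7
eef_pos: [0.4877, -0.283, 0.2643]
orientation: [1.0, -0.002, -0.0, 0.001]
force: [0.1, 0.2, 1.7]
opening: 0.586
grasp_force: 0.0
[[-0.003, 0.965, 0.264, 0.555], [-1.0, -0.003, 0.0, -0.283], [0.001, -0.264, 0.965, 0.336], [0.0, 0.0, 0.0, 1.0]] 65.70646984690485 323.4440703963523 201.61875060532185
```

View pics/w1.png

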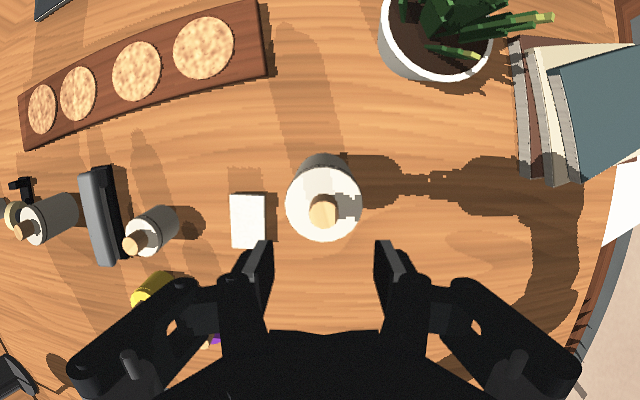

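The wrist view puts the tall knob at (323,215), centred between the fingers. Its lid centre at (323,204) casts to x≈0.489, which agrees. Next: descend and grip.

```bash
python3 -m pendant '{"claw":[50,50,50,50,50,50,50,5,5,5,5,5,5],"xyz":[[1,1,-15],[1,1,-30],[1,1,-50],[1,1,-65],[1,1,-78],[1,1,-84],[1,1,-84],[1,1,-84],[1,1,-84],[1,1,-84],[1,1,-84],[1,1,-84],[1,1,-84]],"twist":[[0,0,0],[0,0,0],[0,0,0],[0,0,0],[0,0,0],[0,0,0],[0,0,0],[0,0,0],[0,0,0],[0,0,0],[0,0,0],[0,0,0],[0,0,0]]}' 60
```

```text
clock: 3.05
eef_pos: [0.4904, -0.2811, 0.1808]
orientation: [1.0, -0.0, 0.001, 0.001]
force: [-1.7, -2.2, 6.5]
opening: 0.231
grasp_force: 59.0
```

```bash
python3 -m pendant '{"claw":[5,5,5,5,5,5,5,5,5,5,5,5,5,5,5,5,5,5,5],"xyz":[[0,0,5],[0,0,15],[0,0,30],[0,0,45],[0,0,55],[0,0,60],[10,8,60],[25,21,60],[42,36,60],[60,51,60],[78,66,60],[96,82,60],[114,97,60],[130,110,60],[142,120,60],[148,126,60],[150,127,60],[150,127,60],[150,127,60]],"twist":[[0,0,0],[0,0,0],[0,0,0],[0,0,0],[0,0,0],[0,0,0],[0,0,0],[0,0,0],[0,0,0],[0,0,0],[0,0,0],[0,0,0],[0,0,0],[0,0,0],[0,0,0],[0,0,0],[0,0,0],[0,0,0],[0,0,0]]}'
python3 - <<'E'
from h import *
for n in("wrist","scene"):
  f=grab_frame(n);np.savez(n+"2.npz",**f)
  if n=="wrist":a=f["pixels"]
C=cloud(f);print("scene pads")
for n,p in dict(pad1=(.604,.112),pad2=(.613,.031),pad3=(.625,-.068)).items():
    s=dict(np.load("scene0.npz"));u,v=map(int,proj(s,[*p,.021]))
    w=cv2.GaussianBlur(s["pixels"][v-22:v+22,u-22:u+22],(3,3),0)[:,:,0];_,m=cv2.threshold(w,0,255,cv2.THRESH_OTSU)
    cs,_=cv2.findContours(m,0,2);c=max(cs,key=cv2.contourArea);(x,y),ax,_a=cv2.fitEllipse(c)
    print(n,ray(s,u-22+x,v-22+y,.021).round(4),ax)
cv2.imwrite("pics/c2.png",np.vstack([a[:,100:540],f["pixels"][100:330,100:540]])[:600,:,::-1])
E
```

```text
clock: 4.95
eef_pos: [0.639, -0.1544, 0.2397]
orientation: [1.0, -0.001, -0.001, 0.0]
force: [0.3, -0.3, -3.8]
opening: 0.231
grasp_force: 58.9
scene pads
pad1 [0.6038 0.1108 0.021 ] (23.798484802246094, 29.671222686767578)
pad2 [0.6121 0.0298 0.021 ] (21.840240478515625, 28.66946029663086)
pad3 [ 0.6228 -0.0692  0.021 ] (20.12778091430664, 27.756254196166992)
```

View pics/c2.png

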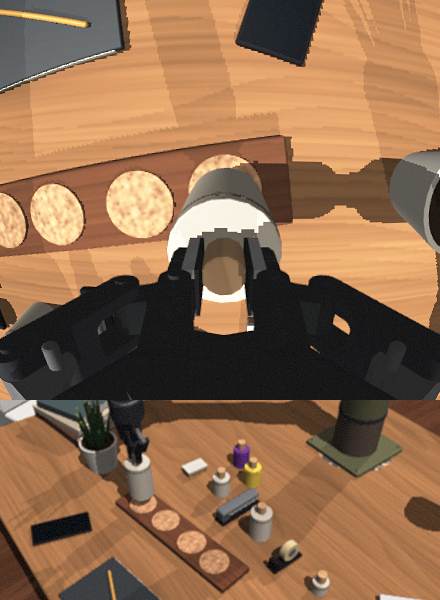

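The tall canister hangs upright over pad 4 (the wrist view's upper cork, near (225,175)). The scene-camera pads agree with the top-camera ones to 1–2 mm. Lowering now.

```bash
python3 -m pendant '{"claw":[5,5,5,5,5,5,5,5,5],"xyz":[[0,0,-8],[0,0,-18],[0,0,-26],[0,0,-31],[0,0,-34],[0,0,-36],[0,0,-37],[0,0,-38],[0,0,-38]],"twist":[[0,0,0],[0,0,0],[0,0,0],[0,0,0],[0,0,0],[0,0,0],[0,0,0],[0,0,0],[0,0,0]]}'
```

```text
clock: 5.95
eef_pos: [0.64, -0.1533, 0.2021]
orientation: [1.0, -0.0, 0.0, 0.0]
force: [-0.3, -0.3, -3.1]
opening: 0.226
grasp_force: 58.9
```

```bash
python3 -m pendant '{"claw":[5,5,5,50,50,50,50,50],"xyz":[[0,0,-1],[0,0,-2],[0,0,-2],[0,0,-2],[0,0,-2],[0,0,-2],[0,0,-2],[0,0,-2]],"twist":[[0,0,0],[0,0,0],[0,0,0],[0,0,0],[0,0,0],[0,0,0],[0,0,0],[0,0,0]]}' && python3 -m pendant '{"claw":[50,50,50,50,50,50,50,50,50,50,50,50,50,50,50,50,50,50],"xyz":[[0,0,10],[0,0,30],[0,0,50],[0,0,60],[-10,13,60],[-28,38,60],[-48,64,60],[-70,93,60],[-92,123,60],[-114,152,60],[-136,181,60],[-156,208,60],[-172,230,50],[-182,244,40],[-187,250,30],[-187,250,25],[-187,250,25],[-187,250,25]],"twist":[[0,0,0],[0,0,0],[0,0,0],[0,0,0],[0,0,0],[0,0,0],[0,0,0],[0,0,0],[0,0,0],[0,0,0],[0,0,0],[0,0,0],[0,0,0],[0,0,0],[0,0,0],[0,0,0],[0,0,0],[0,0,0]]}'
cat > chk.py <<'E'
import sys
from h import *
f=grab_frame("top");K=cloud(f)
P=dict(tall=(.639,-.154),medium=(.6235,-.0685),small=(.612,.030),tiny=(.603,.1115))
for n in sys.argv[1:]:
    h,R=H[n];c=P[n];l=K[(np.hypot(K[...,0]-c[0],K[...,1]-c[1])<.06)&(abs(K[...,2]-(h-.024+.021))<.008)]
    if len(l):
        (x,y),r=cv2.minEnclosingCircle(l[:,:2].astype(np.float32));print(n,"off pad mm",round((x-c[0])*1e3,1),round((y-c[1])*1e3,1),"r",round(r,4),"z",np.median(l[:,2]).round(4),len(l))
E
python3 chk.py tall
```

```text
clock: 6.75
eef_pos: [0.6399, -0.1532, 0.1998]
orientation: [1.0, -0.0, -0.0, 0.0]
force: [0.4, -0.3, 0.2]
opening: 0.582
grasp_force: 0.0
clock: 8.55
eef_pos: [0.4536, 0.096, 0.2252]
orientation: [1.0, -0.001, 0.0, 0.0]
force: [0.7, -0.1, 0.1]
opening: 0.584
grasp_force: 0.0
tall off pad mm -3.6 0.3 r 0.0315 z 0.1244 405
```

Tall is on pad 4, about 3 mm off centre at the most. Next: medium.

```bash
python3 -m pendant '{"claw":[50,50,50,50,50,50,5,5,5,5,5,5],"xyz":[[0,1,-15],[0,1,-32],[0,1,-48],[0,1,-60],[0,1,-67],[0,1,-67],[0,1,-67],[0,1,-67],[0,1,-67],[0,1,-67],[0,1,-67],[0,1,-67]],"twist":[[0,0,0],[0,0,0],[0,0,0],[0,0,0],[0,0,0],[0,0,0],[0,0,0],[0,0,0],[0,0,0],[0,0,0],[0,0,0],[0,0,0]]}' 60
```

```text
clock: 9.8
eef_pos: [0.4533, 0.0974, 0.1587]
orientation: [1.0, -0.0, 0.001, 0.0]
force: [-0.3, -1.9, 6.7]
opening: 0.229
grasp_force: 58.9
```

```bash
python3 -m pendant '{"claw":[5,5,5,5,5,5,5,5,5,5,5,5,5,5,5,5,5,5,5,5],"xyz":[[0,0,5],[0,0,18],[0,0,36],[0,0,56],[0,0,72],[0,0,80],[10,-10,80],[25,-24,80],[43,-42,80],[61,-60,80],[79,-77,80],[97,-95,80],[115,-112,80],[133,-130,80],[149,-146,80],[161,-158,80],[167,-164,80],[170,-166,80],[170,-166,80],[170,-166,80]],"twist":[[0,0,0],[0,0,0],[0,0,0],[0,0,0],[0,0,0],[0,0,0],[0,0,0],[0,0,0],[0,0,0],[0,0,0],[0,0,0],[0,0,0],[0,0,0],[0,0,0],[0,0,0],[0,0,0],[0,0,0],[0,0,0],[0,0,0],[0,0,0]]}' && python3 -m pendant '{"claw":[5,5,5,5,5,5,5,5,5,5,5],"xyz":[[0,0,-8],[0,0,-20],[0,0,-33],[0,0,-44],[0,0,-51],[0,0,-55],[0,0,-57],[0,0,-58],[0,0,-59],[0,0,-60],[0,0,-60]],"twist":[[0,0,0],[0,0,0],[0,0,0],[0,0,0],[0,0,0],[0,0,0],[0,0,0],[0,0,0],[0,0,0],[0,0,0],[0,0,0]]}'
```

```text
clock: 11.8
eef_pos: [0.6222, -0.0673, 0.2376]
orientation: [1.0, 0.0, -0.001, -0.0]
force: [-0.7, 0.4, -2.1]
opening: 0.233
grasp_force: 58.8
clock: 12.9
eef_pos: [0.6235, -0.0686, 0.1798]
orientation: [1.0, -0.0, 0.001, 0.0]
force: [-2.0, 0.4, 6.8]
opening: 0.226
grasp_force: 59.9
```

```bash
python3 -m pendant '{"claw":[45,45,45,45,45],"xyz":[[0,0,0],[0,0,0],[0,0,0],[0,0,0],[0,0,0]],"twist":[[0,0,0],[0,0,0],[0,0,0],[0,0,0],[0,0,0]]}' && python3 -m pendant '{"claw":[50,50,50,50,50,50,50,50,50,50,50,50,50,50,50],"xyz":[[0,0,10],[0,0,30],[0,0,50],[0,0,60],[-15,-1,60],[-40,-3,60],[-70,-5,60],[-100,-7,60],[-130,-9,60],[-155,-11,55],[-175,-13,40],[-184,-13,25],[-184,-13,20],[-184,-13,20],[-184,-13,20]],"twist":[[0,0,0],[0,0,0],[0,0,0],[0,0,0],[0,0,0],[0,0,0],[0,0,0],[0,0,0],[0,0,0],[0,0,0],[0,0,0],[0,0,0],[0,0,0],[0,0,0],[0,0,0]]}'
python3 chk.py tall medium
```

```text
clock: 13.4
eef_pos: [0.6229, -0.0682, 0.1778]
orientation: [1.0, -0.0, -0.0, 0.0]
force: [0.9, -0.5, -0.5]
opening: 0.526
grasp_force: 0.0
clock: 14.9
eef_pos: [0.4402, -0.0812, 0.1983]
orientation: [1.0, -0.0, 0.001, 0.0]
force: [0.1, 0.2, -1.0]
opening: 0.583
grasp_force: 0.0
tall off pad mm -3.5 0.0 r 0.0313 z 0.1244 405
medium off pad mm -1.7 -16.3 r 0.043 z 0.1021 297
```

```bash
sed -i 's/<.06)/<.045)/' chk.py; python3 chk.py medium; python3 -m pendant '{"claw":[50,50,50,50,50,50,5,5,5,5,5,5],"xyz":[[-1,0,-15],[-1,0,-32],[-1,0,-46],[-1,0,-56],[-1,0,-62],[-1,0,-62],[-1,0,-62],[-1,0,-62],[-1,0,-62],[-1,0,-62],[-1,0,-62],[-1,0,-62]],"twist":[[0,0,0],[0,0,0],[0,0,0],[0,0,0],[0,0,0],[0,0,0],[0,0,0],[0,0,0],[0,0,0],[0,0,0],[0,0,0],[0,0,0]]}' 60
```

```text
medium off pad mm -1.8 0.8 r 0.0272 z 0.1025 286
clock: 16.2
eef_pos: [0.4382, -0.0815, 0.1365]
orientation: [1.0, -0.0, 0.001, 0.0]
force: [0.6, -1.1, 6.0]
opening: 0.23
grasp_force: 58.6
```

```bash
python3 -m pendant '{"claw":[5,5,5,5,5,5,5,5,5,5,5,5,5,5,5,5,5,5,5],"xyz":[[0,0,5],[0,0,18],[0,0,36],[0,0,56],[0,0,72],[0,0,80],[10,6,80],[26,17,80],[45,29,80],[65,42,80],[85,54,80],[105,67,80],[125,80,80],[145,93,80],[160,103,80],[170,109,80],[174,111,80],[174,111,80],[174,111,80]],"twist":[[0,0,0],[0,0,0],[0,0,0],[0,0,0],[0,0,0],[0,0,0],[0,0,0],[0,0,0],[0,0,0],[0,0,0],[0,0,0],[0,0,0],[0,0,0],[0,0,0],[0,0,0],[0,0,0],[0,0,0],[0,0,0],[0,0,0]]}' && python3 -m pendant '{"claw":[5,5,5,5,5,5,5,5,5,5,5],"xyz":[[0,0,-8],[0,0,-20],[0,0,-33],[0,0,-44],[0,0,-51],[0,0,-55],[0,0,-57],[0,0,-58],[0,0,-59],[0,0,-60],[0,0,-60]],"twist":[[0,0,0],[0,0,0],[0,0,0],[0,0,0],[0,0,0],[0,0,0],[0,0,0],[0,0,0],[0,0,0],[0,0,0],[0,0,0]]}'
```

```text
clock: 18.1
eef_pos: [0.6111, 0.0293, 0.2152]
orientation: [1.0, -0.0, -0.001, 0.0]
force: [-0.8, -0.5, -1.6]
opening: 0.23
grasp_force: 58.8
clock: 19.2
eef_pos: [0.6125, 0.0296, 0.1576]
orientation: [1.0, -0.0, 0.001, 0.0]
force: [-0.7, -0.6, 6.3]
opening: 0.234
grasp_force: 59.9
```

```bash
python3 -m pendant '{"claw":[45,45,45,45,45],"xyz":[[0,0,0],[0,0,0],[0,0,0],[0,0,0],[0,0,0]],"twist":[[0,0,0],[0,0,0],[0,0,0],[0,0,0],[0,0,0]]}' && python3 -m pendant '{"claw":[50,50,50,50,50,50,50,50,50,50,50,50,50,50,50,50,50,50],"xyz":[[0,0,10],[0,0,30],[0,0,50],[0,0,60],[-8,14,60],[-24,41,60],[-42,72,60],[-60,104,60],[-78,136,60],[-96,168,60],[-114,200,60],[-130,228,60],[-145,252,60],[-154,268,50],[-158,275,35],[-158,275,25],[-158,275,25],[-158,275,25]],"twist":[[0,0,0],[0,0,0],[0,0,0],[0,0,0],[0,0,0],[0,0,0],[0,0,0],[0,0,0],[0,0,0],[0,0,0],[0,0,0],[0,0,0],[0,0,0],[0,0,0],[0,0,0],[0,0,0],[0,0,0],[0,0,0]]}'
python3 chk.py tall medium small
```

```text
clock: 19.7
eef_pos: [0.6118, 0.0298, 0.1558]
orientation: [1.0, -0.0, -0.0, 0.0]
force: [-0.3, -0.5, -0.4]
opening: 0.524
grasp_force: 0.0
clock: 21.5
eef_pos: [0.4539, 0.3038, 0.1807]
orientation: [1.0, -0.001, -0.0, 0.001]
force: [-0.0, -0.4, 0.4]
opening: 0.587
grasp_force: 0.0
tall off pad mm -3.5 0.3 r 0.0313 z 0.1244 406
medium off pad mm -2.3 0.5 r 0.0272 z 0.1025 290
small off pad mm -1.5 -0.6 r 0.0234 z 0.0805 185
```

Three are placed. Now tiny: its target TCP is (0.455, 0.305, 0.115).

```bash
python3 -m pendant '{"claw":[50,50,50,50,50,50,5,5,5,5,5,5],"xyz":[[1,1,-15],[1,1,-32],[1,1,-48],[1,1,-60],[1,1,-66],[1,1,-66],[1,1,-66],[1,1,-66],[1,1,-66],[1,1,-66],[1,1,-66],[1,1,-66]],"twist":[[0,0,0],[0,0,0],[0,0,0],[0,0,0],[0,0,0],[0,0,0],[0,0,0],[0,0,0],[0,0,0],[0,0,0],[0,0,0],[0,0,0]]}' 60
```

```text
clock: 22.75
eef_pos: [0.4553, 0.3058, 0.1156]
orientation: [1.0, -0.0, 0.001, -0.0]
force: [-1.3, -0.6, 6.3]
opening: 0.232
grasp_force: 58.8
```

```bash
python3 -m pendant '{"claw":[5,5,5,5,5,5,5,5,5,5,5,5,5,5,5,5,5,5,5,5],"xyz":[[0,0,5],[0,0,20],[0,0,42],[0,0,65],[0,0,82],[0,0,90],[8,-10,90],[20,-26,90],[36,-47,90],[52,-68,90],[68,-89,90],[84,-110,90],[100,-131,90],[116,-152,90],[130,-170,90],[140,-183,90],[146,-191,90],[148,-194,90],[148,-194,90],[148,-194,90]],"twist":[[0,0,0],[0,0,0],[0,0,0],[0,0,0],[0,0,0],[0,0,0],[0,0,0],[0,0,0],[0,0,0],[0,0,0],[0,0,0],[0,0,0],[0,0,0],[0,0,0],[0,0,0],[0,0,0],[0,0,0],[0,0,0],[0,0,0],[0,0,0]]}' && python3 -m pendant '{"claw":[5,5,5,5,5,5,5,5,5,5,5],"xyz":[[0,0,-8],[0,0,-20],[0,0,-36],[0,0,-50],[0,0,-60],[0,0,-65],[0,0,-67],[0,0,-68],[0,0,-69],[0,0,-70],[0,0,-70]],"twist":[[0,0,0],[0,0,0],[0,0,0],[0,0,0],[0,0,0],[0,0,0],[0,0,0],[0,0,0],[0,0,0],[0,0,0],[0,0,0]]}'
```

```text
clock: 24.75
eef_pos: [0.6022, 0.1131, 0.2048]
orientation: [1.0, 0.001, -0.0, -0.0]
force: [-0.3, -0.3, -2.0]
opening: 0.231
grasp_force: 58.8
clock: 25.85
eef_pos: [0.6035, 0.1117, 0.1367]
orientation: [1.0, -0.0, 0.001, -0.0]
force: [-2.2, -0.4, 7.4]
opening: 0.231
grasp_force: 59.9
```

```bash
python3 -m pendant '{"claw":[45,45,45,45,45],"xyz":[[0,0,0],[0,0,0],[0,0,0],[0,0,0],[0,0,0]],"twist":[[0,0,0],[0,0,0],[0,0,0],[0,0,0],[0,0,0]]}' && python3 -m pendant '{"claw":[50,50,50,50,50,50,50,50,50,50,50,50,50],"xyz":[[0,0,10],[0,0,30],[0,0,55],[0,0,80],[0,0,100],[-15,0,110],[-40,0,110],[-70,0,110],[-100,0,110],[-130,0,110],[-140,0,110],[-140,0,110],[-140,0,110]],"twist":[[0,0,0],[0,0,0],[0,0,0],[0,0,0],[0,0,0],[0,0,0],[0,0,0],[0,0,0],[0,0,0],[0,0,0],[0,0,0],[0,0,0],[0,0,0]]}'
python3 chk.py tall medium small tiny
python3 -c "
from h import *
f=grab_frame('scene');cv2.imwrite('pics/end.png',f['pixels'][:,:,::-1])"
```

```text
clock: 26.35
eef_pos: [0.6028, 0.1117, 0.1348]
orientation: [1.0, -0.0, -0.0, 0.0]
force: [-0.6, -0.7, -0.4]
opening: 0.526
grasp_force: 0.0
clock: 27.65
eef_pos: [0.4647, 0.112, 0.2454]
orientation: [1.0, -0.0, 0.001, -0.0]
force: [0.7, -0.2, -0.3]
opening: 0.586
grasp_force: 0.0
tall off pad mm -3.4 0.0 r 0.0313 z 0.1242 409
medium off pad mm -2.2 0.6 r 0.0272 z 0.1023 286
small off pad mm -1.1 -1.3 r 0.0234 z 0.0802 182
tiny off pad mm -1.0 0.2 r 0.0192 z 0.0582 101
```

View pics/end.png

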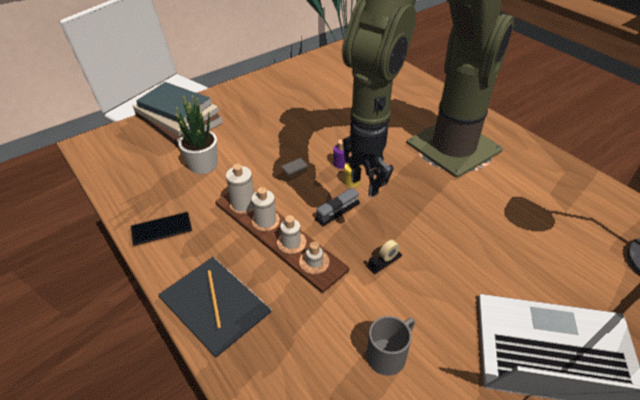

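The picture shows all four upright on their pads, from the tallest by the plant (240,188) to the tiniest nearest the mug (314,257). The mug at (390,345) hasn't moved.

```bash
python3 -c "
from station import env
print(env.job_done())"
```

```text
the job is handed in; nothing more can be done
None
```

The job is handed in at about 28 s: all four canisters stand upright on their pads, tallest by the plant to shortest by the mug, each measured within about 4 mm of its pad's middle, and the mug was not touched; no verdict was returned.

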